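# Pump solvent and clean the round brush

## Robot

A 7-joint arm with a two-finger parallel gripper is mounted at the origin on the work surface. World frame = base frame: x ahead of the robot, y to its left, z up, the work surface at z = 0. Lengths are in m, angles in degrees, forces in N, time in s.
With the tool pointing down it reaches from about 0.425 to 0.825 m from the base axis. Payload 3.6 kg.
Tool frame: the origin (TCP) lies on the centre line of the jaws, within the pads' length; the fingertips stand 19 mm ahead of it and the grasp point (between the pads) is the TCP; z points along the fingers, y is the line along which they close (so a half turn about z gives the same grasp; the last joint's range is limited). The gripper opens to 93 mm and grips with 3 to 60 N. Pads are 15 mm wide; open, the fingers measure 128 mm over their backs; the gripper's body (75 mm by 188 mm) begins 65 mm behind the grasp point.
Start: joints at [70.961, 35.231, -0.722, 81.555, 0.464, 63.22, -2.315], TCP at [0.196, -0.62, 0.199] pointing down, gripper open.
Joint ranges: [-178.69, 178.69], [-17.37, 117.87], [-77.05, 75.6], [15.02, 138.74], [-78.02, 258.01], [0.78, 113.62], [-162.83, 162.83]. Speed limits (degrees/s): [159.86, 159.86, 180, 180, 180, 180, 180].

## Interface

Orientations are given as a 3x3 rotation matrix whose columns are the frame's x, y, z axes.
In Python, from rig import ctrl gives the robot as it stands.
- The arm moves only by the tool send_rows, never from a script. Its argument "rows" is a list of rows, each an object with "dr": the turn, a rotation vector about the tool's x, y, z in units of 6 degrees (1.0 is 6 degrees), a list of three; "slide": the shift along the tool's x, y, z in units of 0.05 m (1.0 is 0.05 m), a list of three; "grip": the closure, from -1 (fully open) to 1 (shut). A call has 1 to 12 rows; each row shifts and turns the commanded pose from where the row before left it, along the tool's axes as they then stand; what a row does not reach is not made up. A row lasts 1/8 s, in which the tool goes at most 62.5 mm and 10.7 degrees, less where a joint would pass 70% of its speed; a pose out of reach is approached as far as the arm can. A call with a number of a shift or a turn outside -1 to 1 is refused whole. A call with a gripper value outside its range is refused whole. The fingers move at their own pace and stop on an object; the grip force is fixed at half the most. Time passes only in rows, so rows that do not move let the fingers close. It gives the time, the measured TCP pose, the force, the opening and the grip force at its end, in the units of the state.
- ctrl.get_obs(): the state, without advancing time (a new reading comes with each control period).
- ctrl.grab_frame(name): name is "side" or "top" or "wrist"; returns a dict with "img" (480x640x3 uint8, blue, green, red), "vertical_fov" (degrees; the focal length in pixels is half the picture's height over the tangent of half this angle, whatever the lens; pixels are square), "cx", "cy" (the principal point, pixels), "T" (4x4, takes a point from camera to world coordinates). Camera axes: x right, y down, z forward; pixel columns grow to the right and rows downward; lengths in m; the calibration is good to about 2 mm. A picture is of the moment at which its call begins. There is no depth.
- ctrl.sign_off(): hands the job in; it is judged then, once.
The state is a dict: "t": time; "joint_pos": joint angles; "dq": joint speeds; "joint_efforts": joint torques, N m; "position": TCP position; "eef_rot": TCP orientation; "ft_force": force on the tool from outside, world axes, zero at the start; "torque": the same for the moment, N m; "gripper_width": finger opening in m; "grasp_force": force on a finger pad.
Only numpy, scipy, OpenCV 4.12 (cv2) and the standard library are available. Lean on these libraries where they do the work, as an engineer would, in place of code of your own. Each camera call takes 0.05 s, during which the arm holds its last target. There are 200 camera calls.

## Task

Clean the round brush: press the head of the dispenser down to its stop and let it come fully back up, then lift the round brush out of the stand and work it up and down in the cup under the spout, from the floor to at least half the cup's depth and back, two times over. Finally set it down gently on the floor of the cup, without dropping it, and leave it standing there by itself to soak. Keep the cup upright and under the spout, and leave everything else where it is.

Things in the scene. Friction and masses are not known exactly. Their poses are not given: they have to be found in the camera images.
- head_top (a point): centre of the top of the dispenser's head, a steel disc 38 mm across at 150 mm above the table. The dispenser is an amber bottle 68 mm across, 114 mm high with its collar, bolted to the bench on a 90 mm round base plate. The head is on a spring (about 2 N at the top, 8.5 N at the stop) and moves straight down 18 mm. The point's x axis points away from the spout
- head (a joint): how far the dispenser's head is pressed down: 0 m up, 0.018 m at its stop
- spout_mouth (a point): mouth of the spout, a steel pipe 8 mm thick that sticks out of the head to its -x side and ends 67 mm from the head's axis, 124 mm above the table (head up); its highest point is 142 mm up. It moves with the head
- dispenser: the bolted dispenser; origin on the table under the head's axis, z up, spout towards its -x
- cup: plain metal cup, loose, 60 mm outside diameter (64 mm at the foot), 88 mm high, wall 3 mm, 0.35 kg, its mouth partly under the spout: the spout's mouth is about 18 mm inboard of the cup's axis, on the dispenser's side, 36 mm above the rim. Origin at the centre of its underside, z up
- cup_floor (a point): centre of the cup's inner floor (54 mm inside diameter), 6 mm above its underside and 82 mm below the rim; z up
- round_brush: the round brush: 225 mm long, standing upright in the stand with its bristles down. Round black bristle head 17 mm across and 40 mm long, 20 mm steel ferrule, then a round pale wooden handle, 15 mm across from 130 to 220 mm. 60 g. Origin at the centre of the bristle end, z along the handle. It is the tallest tool in the stand
- round_brush_tip (a point): centre of the round brush's bristle end, z towards the handle
- round_brush_grip (a point): point on the round brush's axis 180 mm from the bristle end, good to grip
- stand: open grey tool stand fixed to the bench: base 75 x 200 mm, 6 mm thick, on which the brushes stand, and a 50 x 200 mm plate whose top is 82 mm above the table, with three 22 mm holes in a row along its y axis at -60, 0 and 60 mm. Origin under its centre, z up. The tools stand in the three holes in any order
- flat_brush: bystander in the stand: flat brush 18 mm wide, 174 mm long, with a flat 16 x 8 mm wooden handle, standing bristles down; origin at the bristle end
- driver: bystander in the stand: screwdriver with a fat black handle 28 mm across and 95 mm long whose shoulder rests on the stand's plate; origin at the shoulder, 82 mm above the table
- tin: bystander: flat grey round tin 62 mm across, 26 mm high, beside the cup; origin under its centre
- spool: bystander: solder spool 52 mm across, 36 mm high, in front of the stand; origin under its centre
- flux_jar: bystander: white jar 48 mm across, 50 mm high; origin under its centre
- wash_bottle: bystander: white bottle 52 mm across, 130 mm high; origin under its centre
There are look-alikes about, which are no part of the job. Leave any green or red look-alike of the cup alone.

How it is judged:
By the outcome, as a careful person would: the job done as asked, in the order asked, and still so for the second after the job is handed in, with the robot touching nothing.
It also fails if it takes over 59 s, if anything falls off the work surface, if the arm or the gripper's body presses on something with over 40 N, if the wrist force passes 120 N, or if a joint passes its speed limit or range.

## Working session

There is one attempt and no reset: what is moved stays moved. The work goes in short steps, Python scripts to look and compute and a tool call to move; the robot and the scene stay as the last step left them, time stands still between calls to the robot, and variables do not carry over. Pictures are saved under pics/ and viewed, at most 10 in all, crops included, and the job is handed in when it is done.

Besides the shell and the picture viewer there is one more tool, called after ">>>" as name(argument=value, ...) on one line, values as JSON. send_rows: Moves the arm, as the interface text tells. Its arguments: {"type":"object","properties":{"rows":{"type":"array","items":{"type":"object","properties":{"dr":{"type":"array","items":{"type":"number","minimum":-1,"maximum":1}},"slide":{"type":"array","items":{"type":"number","minimum":-1,"maximum":1}},"grip":{"type":"number"}}}}},"required":["rows"]}

```bash
ls; mkdir -p pics
cat > h.py <<'E'
import numpy as np,cv2,json
from rig import ctrl
def grab(n):
    f=ctrl.grab_frame(n); f['f']=240/np.tan(np.radians(f['vertical_fov'])/2); return f
def ray(f,u,v):
    d=f['T'][:3,:3]@np.array([(u-f['cx'])/f['f'],(v-f['cy'])/f['f'],1]); return f['T'][:3,3],d/np.linalg.norm(d)
def onz(f,u,v,z):
    o,d=ray(f,u,v); return o+d*(z-o[2])/d[2]
def proj(f,p):
    q=f['T'][:3,:3].T@(np.array(p)-f['T'][:3,3]); return f['cx']+f['f']*q[0]/q[2], f['cy']+f['f']*q[1]/q[2]
E
python3 - <<'E'
from h import *
import pickle
np.set_printoptions(precision=4,suppress=True)
for n in('top','side','wrist'):
    f=grab(n); f['T']=np.array(f['T']); cv2.imwrite(f'pics/{n}0.png',f['img']); pickle.dump(f,open(f'{n}0.pkl','wb')); print(n,f['vertical_fov'],f['cx'],f['cy'],f['T'])
o=ctrl.get_obs();print(o)
E
```

```text
pics
top 52.053778319645346 324.6949867157325 240.9311067388868 [[ 0.0979 -0.9752  0.1986  0.4196]
 [-0.9952 -0.0963  0.0181  0.0178]
 [ 0.0015 -0.1994 -0.9799  0.9409]
 [ 0.      0.      0.      1.    ]]
side 50.15374970343327 318.39772935389794 241.13100654990328 [[-0.9446 -0.2219  0.2417  0.3504]
 [-0.328   0.6243 -0.709   0.7147]
 [ 0.0064 -0.749  -0.6625  0.7761]
 [ 0.      0.      0.      1.    ]]
wrist 62.016693051157056 316.2372940566975 245.20313472567665 [[ 0.301  -0.9147 -0.2698  0.2708]
 [-0.9536 -0.2894 -0.0827 -0.5966]
 [-0.0024  0.2822 -0.9594  0.3846]
 [ 0.      0.      0.      1.    ]]
{'t': 0.15, 'joint_pos': array([70.9607, 35.2772, -0.7222, 81.6187,  0.4662, 63.222 , -2.3158]), 'dq': array([ 0.0104, -0.1589, -0.0317, -0.356 ,  0.0138,  0.0344,  0.0761]), 'joint_efforts': array([  0.0007, -45.9346,   0.2095, -16.5943,  -0.0611,   0.0181,
         0.0002]), 'position': array([ 0.1955, -0.6192,  0.1978]), 'eef_rot': array([[ 0.9536,  0.3011, -0.0007],
       [ 0.3011, -0.9536,  0.0019],
       [-0.0001, -0.002 , -1.    ]]), 'ft_force': array([-0.0365, -0.5153,  0.3635]), 'torque': array([-0.0306,  0.0014,  0.0082]), 'grasp_force': 0.0, 'gripper_width': 0.09296158904998654}
```

View pics/top0.png

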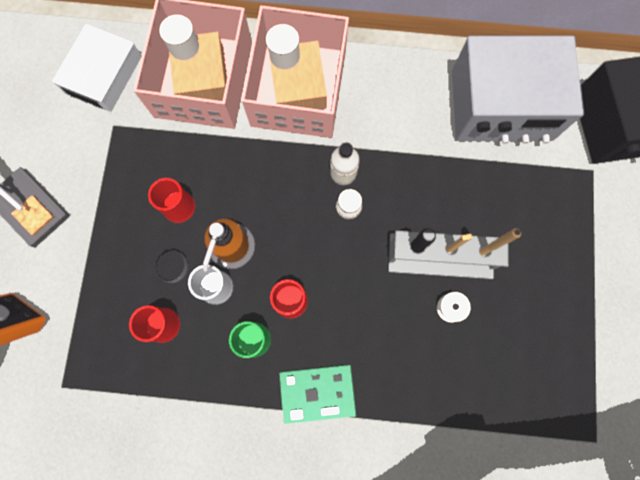

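View pics/side0.png

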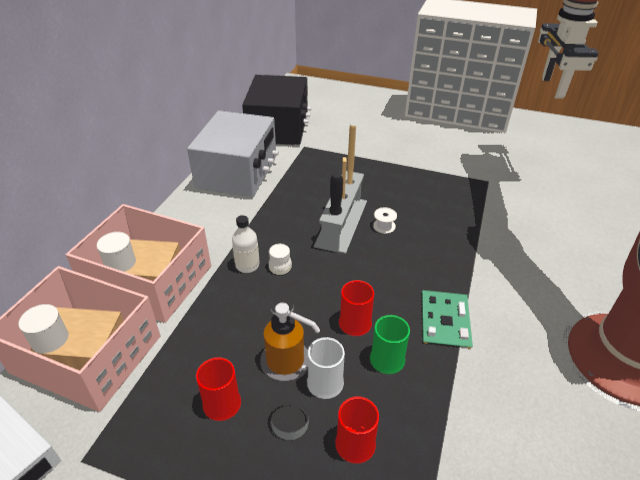

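The top view shows the grey cup at (208,283), dispenser head at (216,230), spout between them, and the tallest brush at the right end of the stand, top at (518,232). In the side view the brush top is at (351,126), the head at (283,308) and the cup at (326,350). I'll zoom in on these for measurement.

Run:
```python
from h import *
import pickle
t=pickle.load(open('top0.pkl','rb'));s=pickle.load(open('side0.pkl','rb'))
def c(f,x,y,w,h): return cv2.resize(f['img'][y:y+h,x:x+w],(400,300),interpolation=cv2.INTER_CUBIC)
# each crop 100x75, x4
cv2.imwrite('pics/z.png',np.vstack([np.hstack([c(t,170,215,120,90),c(t,420,210,120,90)]),np.hstack([c(s,240,295,120,90),c(s,300,115,120,90)])]))
np.set_printoptions(precision=4,suppress=True)
print(onz(t,216,230,.15),onz(t,208,283,.088),onz(t,518,232,.231))
print(onz(s,283,308,.15),onz(s,326,354,.088),onz(s,351,126,.231))
```

```text
[0.5806 0.2125 0.15  ] [0.4982 0.2283 0.088 ] [ 0.6051 -0.2526  0.231 ]
[0.5792 0.2167 0.15  ] [0.4992 0.2352 0.088 ] [ 0.6059 -0.2454  0.231 ]
```

View pics/z.png

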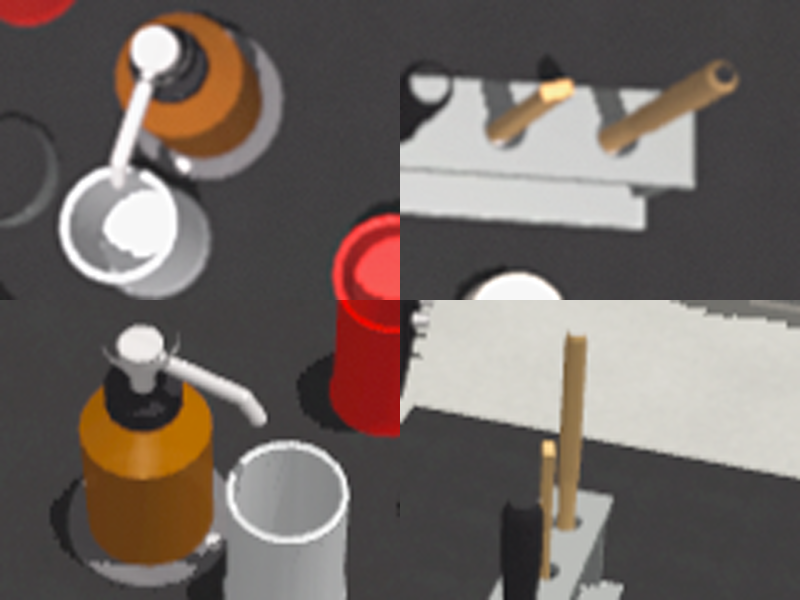

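The zoom (scale 3.33) puts these at full-image pixels: head top at top (216.8,229.7) and side (282,307); cup rim at top (205.7,282.5) and side (326.4,352.3); brush top at top (516.9,233.1) and side (352.8,126.1).

```bash
cat >> h.py <<'E'
def tri(f1,p1,f2,p2):
    A=np.zeros((3,3));b=np.zeros(3);L=[ray(f1,*p1),ray(f2,*p2)]
    for o,d in L:
        M=np.eye(3)-np.outer(d,d);A+=M;b+=M@o
    X=np.linalg.solve(A,b); return X,[np.linalg.norm(np.cross(X-o,d)) for o,d in L]
E
python3 - <<'E'
from h import *
import pickle
np.set_printoptions(precision=4,suppress=True)
t=pickle.load(open('top0.pkl','rb'));s=pickle.load(open('side0.pkl','rb'))
for n,a,b,z in(('head',(216.8,229.7),(282,307),.15),('rim',(205.7,282.5),(326.4,352.3),.088),('brush',(516.9,233.1),(352.8,126.1),.231)):
    print(n,tri(t,a,s,b),onz(t,*a,z),onz(s,*b,z))
print('hole',onz(t,604.5-0+ -119.4,254.4,.082), onz(s,300+(568-400)*.3,115+(523-300)*.3,.082))
print('flat top',tri(t,(420+157*.3,210+91*.3),s,(300+148*.3,115+145*.3)))
print('drv',onz(t,420+30*.3,210+85*.3,.177))
print('spout mouth', onz(t,170+118*.3,215+180*.3,.126),onz(s,240+260*.3,295+420*.3-90,.124))
E
```

```text
head (array([0.5825, 0.2123, 0.1463]), [np.float64(0.0004455571063270206), np.float64(0.00044555710632709867)]) [0.5813 0.2113 0.15  ] [0.5816 0.2153 0.15  ]
rim (array([0.4991, 0.2323, 0.0887]), [np.float64(0.00045046293371862455), np.float64(0.00045046293371847276)]) [0.4987 0.2324 0.088 ] [0.4997 0.2318 0.088 ]
brush (array([ 0.6039, -0.2523,  0.2276]), [np.float64(0.00021452297873987707), np.float64(0.00021452297873964367)]) [ 0.6032 -0.251   0.231 ] [ 0.6021 -0.2463  0.231 ]
hole [ 0.5974 -0.252   0.082 ] [ 0.6017 -0.2519  0.082 ]
flat top (array([ 0.6017, -0.1913,  0.1823]), [np.float64(0.0004253128603340557), np.float64(0.00042531286033407553)])
drv [ 0.5995 -0.1324  0.177 ]
spout mouth [0.5175 0.2266 0.126 ] [0.5177 0.2223 0.124 ]
```

Measurements agree between views: head to cup is 85 mm, as it should be, and the heights match. The plan is one fixed tool orientation, tool y along world x and tool x along world y. First I turn, raise and close the gripper.

>>> send_rows(rows=[{"dr": [0, 0, -1], "slide": [0, 0, -0.1], "grip": 1}, {"dr": [0, 0, -1], "slide": [0, 0, -0.1], "grip": 1}, {"dr": [0, 0, -1], "slide": [0, 0, -0.1], "grip": 1}, {"dr": [0, 0, -1], "slide": [0, 0, -0.1], "grip": 1}, {"dr": [0, 0, -1], "slide": [0, 0, -0.1], "grip": 1}, {"dr": [0, 0, -1], "slide": [0, 0, -0.1], "grip": 1}, {"dr": [0, 0, -1], "slide": [0, 0, -0.1], "grip": 1}, {"dr": [0, 0, -1], "slide": [0, 0, -0.1], "grip": 1}, {"dr": [0, 0, -1], "slide": [0, 0, -0.1], "grip": 1}, {"dr": [0, 0, -1], "slide": [0, 0, -0.1], "grip": 1}, {"dr": [0, 0, -1], "slide": [0, 0, 0], "grip": 1}, {"dr": [0, 0, -1], "slide": [0, 0, 0], "grip": 1}])

```text
t: 1.65
position: [0.1955, -0.6196, 0.2483]
eef_rot: [[0.005, 1.0, -0.0], [1.0, -0.005, 0.001], [0.001, -0.0, -1.0]]
ft_force: [0.0, -1.3, -1.0]
gripper_width: 0.0008
grasp_force: 0.0
```

>>> send_rows(rows=[{"slide": [0.5, 0.35, 0], "grip": 1}, {"slide": [1, 0.5, 0], "grip": 1}, {"slide": [1, 0.5, 0], "grip": 1}, {"slide": [1, 0.5, 0], "grip": 1}, {"slide": [1, 0.5, 0], "grip": 1}, {"slide": [1, 0.5, 0], "grip": 1}, {"slide": [1, 0.5, 0], "grip": 1}, {"slide": [1, 0.5, 0], "grip": 1}, {"slide": [1, 0.5, 0], "grip": 1}, {"slide": [1, 0.5, 0], "grip": 1}, {"slide": [1, 0.5, 0], "grip": 1}, {"slide": [1, 0.5, 0], "grip": 1}])

```text
schema error: expected keys dr, slide, grip
```

>>> send_rows(rows=[{"slide": [1, 0.4, 0], "grip": 1}, {"slide": [1, 0.4, 0], "grip": 1}, {"slide": [1, 0.4, 0], "grip": 1}, {"slide": [1, 0.4, 0], "grip": 1}, {"slide": [0.6, 0.2, 0.3], "grip": 1}, {"slide": [0.1, 0, 0.5], "grip": 1}, {"slide": [0, 0, 0.3], "grip": 1}, {"slide": [0, 0, 0], "grip": 1}])

```text
schema error: expected keys dr, slide, grip
```

>>> send_rows(rows=[{"dr": [0, 0, 0], "slide": [0.5, 0.35, 0], "grip": 1}, {"dr": [0, 0, 0], "slide": [1, 0.5, 0], "grip": 1}, {"dr": [0, 0, 0], "slide": [1, 0.5, 0], "grip": 1}, {"dr": [0, 0, 0], "slide": [1, 0.5, 0], "grip": 1}, {"dr": [0, 0, 0], "slide": [1, 0.5, 0], "grip": 1}, {"dr": [0, 0, 0], "slide": [1, 0.5, 0], "grip": 1}, {"dr": [0, 0, 0], "slide": [1, 0.5, 0], "grip": 1}, {"dr": [0, 0, 0], "slide": [1, 0.5, 0], "grip": 1}, {"dr": [0, 0, 0], "slide": [1, 0.5, 0], "grip": 1}, {"dr": [0, 0, 0], "slide": [1, 0.5, 0], "grip": 1}, {"dr": [0, 0, 0], "slide": [1, 0.5, 0], "grip": 1}, {"dr": [0, 0, 0], "slide": [1, 0.5, 0], "grip": 1}])

```text
t: 3.15
position: [0.4934, -0.0459, 0.2487]
eef_rot: [[0.009, 1.0, -0.0], [1.0, -0.009, -0.0], [-0.0, -0.0, -1.0]]
ft_force: [-0.2, -0.1, 0.8]
gripper_width: 0.0006
grasp_force: 0.0
```

>>> send_rows(rows=[{"dr": [0, 0, 0], "slide": [1, 0.4, 0], "grip": 1}, {"dr": [0, 0, 0], "slide": [1, 0.4, 0], "grip": 1}, {"dr": [0, 0, 0], "slide": [1, 0.4, 0], "grip": 1}, {"dr": [0, 0, 0], "slide": [1, 0.4, 0], "grip": 1}, {"dr": [0, 0, 0], "slide": [0.9, 0.2, 0.2], "grip": 1}, {"dr": [0, 0, 0], "slide": [0.25, 0, 0.5], "grip": 1}, {"dr": [0, 0, 0], "slide": [0, 0, 0.6], "grip": 1}, {"dr": [0, 0, 0], "slide": [0, 0, 0], "grip": 1}, {"dr": [0, 0, 0], "slide": [0, 0, 0], "grip": 1}])

```text
t: 4.28
position: [0.5858, 0.2094, 0.1847]
eef_rot: [[0.009, 1.0, 0.001], [1.0, -0.009, 0.001], [0.001, 0.001, -1.0]]
ft_force: [-0.3, -0.2, -0.8]
gripper_width: 0.0004
grasp_force: 0.0
```

>>> send_rows(rows=[{"dr": [0, 0, 0], "slide": [0.05, -0.07, 0.2], "grip": 1}, {"dr": [0, 0, 0], "slide": [0, 0, 0.1], "grip": 1}, {"dr": [0, 0, 0], "slide": [0, 0, 0.1], "grip": 1}, {"dr": [0, 0, 0], "slide": [0, 0, 0.1], "grip": 1}, {"dr": [0, 0, 0], "slide": [0, 0, 0.1], "grip": 1}, {"dr": [0, 0, 0], "slide": [0, 0, 0], "grip": 1}])

```text
t: 5.03
position: [0.5814, 0.2118, 0.1532]
eef_rot: [[0.008, 1.0, -0.001], [1.0, -0.008, -0.0], [-0.0, -0.001, -1.0]]
ft_force: [-0.5, -0.6, -0.4]
gripper_width: 0.0002
grasp_force: 0.0
```

No force has registered where contact was expected, so I'm looking.

Run:
```python
from h import *
s=grab('side');t=grab('top');w=grab('wrist')
c=lambda f,x,y:cv2.resize(f['img'][y:y+150,x:x+200],(400,300),interpolation=cv2.INTER_CUBIC)
cv2.imwrite('pics/p1.png',np.vstack([np.hstack([c(s,200,240),c(t,120,170)]),np.hstack([cv2.resize(w['img'],(400,300)),np.zeros((300,400,3),np.uint8)])]))
print(ctrl.get_obs()['ft_force'],ctrl.get_obs()['position'])
```

```text
[ 0.28641186 -0.51520828 -0.04282124] [0.58177681 0.21215029 0.15396181]
```

View pics/p1.png

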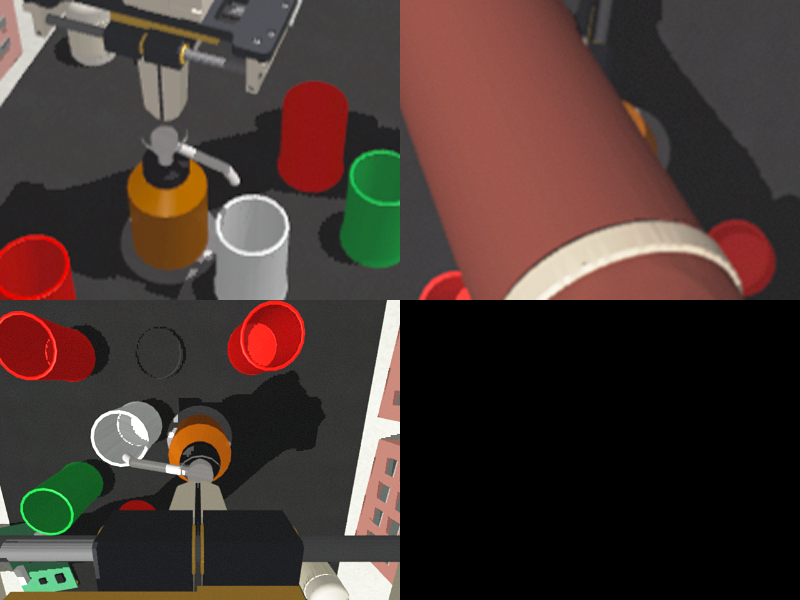

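Run:
```python
from h import *
import pickle
np.set_printoptions(precision=4,suppress=True)
s=pickle.load(open('side0.pkl','rb'))
print(onz(s,282.5,300,.15),onz(s,282.5,300,.16),onz(s,282.5,300,.135))
print(proj(s,[.5818,.212,.135]),proj(s,[.5818,.212,.15]),proj(s,[.5818,.212,.154]))
f=grab('wrist');print(proj(f,[.5818,.212,.154]),proj(f,[.5818,.212,.135]),proj(f,[.5825,.2123,.15]))
```

```text
[0.5865 0.2011 0.15  ] [0.5827 0.2093 0.16  ] [0.5921 0.1888 0.135 ]
(np.float64(282.9964668871719), np.float64(311.63037656456527)) (np.float64(282.6306655580772), np.float64(305.5107079687824)) (np.float64(282.53162920502484), np.float64(303.85388058350304))
(np.float64(315.9237510095697), np.float64(289.233520266619)) (np.float64(315.93432897600155), np.float64(275.83468460195587)) (np.float64(317.28443440297485), np.float64(285.66005205734007))
```

The side view shows the fingertips still about 10 mm above the unpressed head, so the closed tips reach less far than I assumed. I'll keep going down in small steps, watching the force.

>>> send_rows(rows=[{"dr": [0, 0, 0], "slide": [0, 0, 0.08], "grip": 1}, {"dr": [0, 0, 0], "slide": [0, 0, 0.08], "grip": 1}, {"dr": [0, 0, 0], "slide": [0, 0, 0], "grip": 1}])

```text
t: 5.6
position: [0.5813, 0.2117, 0.1452]
eef_rot: [[0.008, 1.0, -0.001], [1.0, -0.008, -0.0], [-0.0, -0.001, -1.0]]
ft_force: [0.4, -0.8, 0.3]
gripper_width: 0.0006
grasp_force: 0.0
```

>>> send_rows(rows=[{"dr": [0, 0, 0], "slide": [0, 0, 0.06], "grip": 1}, {"dr": [0, 0, 0], "slide": [0, 0, 0], "grip": 1}])

```text
t: 5.85
position: [0.5815, 0.2119, 0.1426]
eef_rot: [[0.008, 1.0, -0.0], [1.0, -0.008, -0.0], [-0.0, -0.0, -1.0]]
ft_force: [0.5, 0.2, -0.6]
gripper_width: 0.0004
grasp_force: 0.0
```

Run:
```python
from h import *
s=grab('side');w=grab('wrist')
c=lambda f,x,y:cv2.resize(f['img'][y:y+75,x:x+100],(400,300),interpolation=cv2.INTER_CUBIC)
cv2.imwrite('pics/p2.png',np.hstack([c(s,240,265),cv2.resize(w['img'][310:460,220:420],(400,300))]))
np.set_printoptions(precision=4,suppress=True)
o=ctrl.get_obs();print(o['joint_pos'],o['position'],np.array(w['T']),proj(s,o['position']),proj(w,o['position']))
```

```text
[ -5.4197  38.1042 -28.3559  90.4695  20.5301  56.6627 -40.5367] [0.5816 0.212  0.1428] [[ 1.     -0.0081 -0.0025  0.5824]
 [-0.0085 -0.9593 -0.2821  0.2899]
 [-0.0001  0.2821 -0.9594  0.3295]
 [ 0.      0.      0.      1.    ]] (np.float64(282.8836809872493), np.float64(308.50855725559876)) (np.float64(316.00332183134634), np.float64(288.9411099479914))
```

View pics/p2.png

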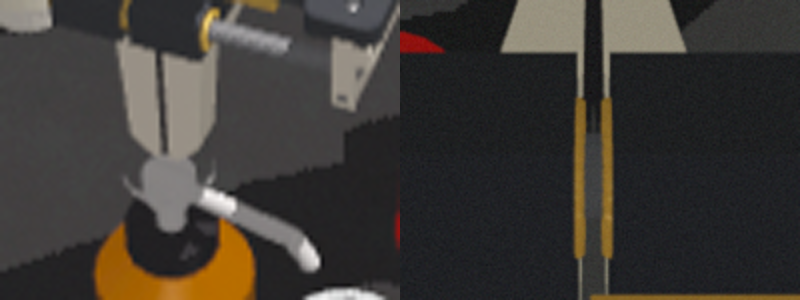

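The tip is now about 3 mm above the head, so contact should come near TCP z = 0.140. Continuing.

>>> send_rows(rows=[{"dr": [0, 0, 0], "slide": [0, 0, 0.06], "grip": 1}, {"dr": [0, 0, 0], "slide": [0, 0, 0.06], "grip": 1}, {"dr": [0, 0, 0], "slide": [0, 0, 0], "grip": 1}])

```text
t: 6.32
position: [0.5814, 0.2119, 0.1364]
eef_rot: [[0.008, 1.0, -0.001], [1.0, -0.008, -0.0], [-0.0, -0.001, -1.0]]
ft_force: [0.5, 0.0, -0.3]
gripper_width: 0.0007
grasp_force: 0.0
```

>>> send_rows(rows=[{"dr": [0, 0, 0], "slide": [0, 0, 0.08], "grip": 1}, {"dr": [0, 0, 0], "slide": [0, 0, 0], "grip": 1}])

```text
t: 6.58
position: [0.5814, 0.2119, 0.1324]
eef_rot: [[0.008, 1.0, -0.001], [1.0, -0.008, -0.0], [-0.0, -0.001, -1.0]]
ft_force: [-0.6, -0.4, -0.4]
gripper_width: 0.0004
grasp_force: 0.0
```

Run:
```python
from h import *
import pickle
s0=pickle.load(open('side0.pkl','rb'))
s=grab('side');w=grab('wrist');w0=pickle.load(open('wrist0.pkl','rb'))
c=lambda f,x,y:cv2.resize(f['img'][y:y+75,x:x+100],(400,300),interpolation=cv2.INTER_CUBIC)
cv2.imwrite('pics/p3.png',np.vstack([np.hstack([c(s0,240,265),c(s,240,265)]),np.hstack([cv2.resize(w0['img'],(400,300)),cv2.resize(w['img'][210:360,220:420],(400,300))])]))
o=ctrl.get_obs();print(o['ft_force'],o['joint_efforts'])
```

```text
[-0.9063817  -0.02907295  0.09088005] [ 1.04983355e-02 -4.44505763e+01 -5.13470247e+00 -1.42914677e+01
 -4.74477781e-02 -3.52921011e-02 -1.19336351e-04]
```

View pics/p3.png

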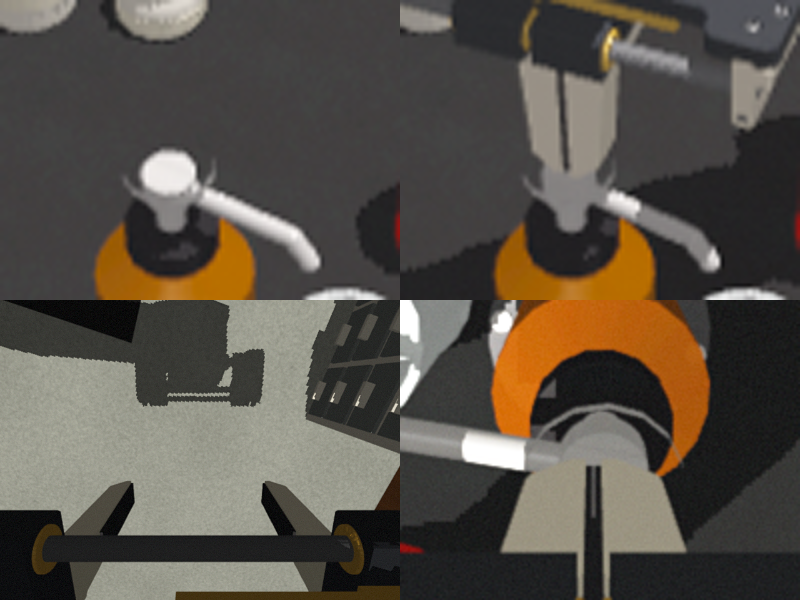

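The tip is only now level with the head's top, so the fingertips sit about 19 mm behind the reported TCP rather than ahead of it. Contact with the head will calibrate this.

>>> send_rows(rows=[{"dr": [0, 0, 0], "slide": [0, 0, 0.06], "grip": 1}, {"dr": [0, 0, 0], "slide": [0, 0, 0], "grip": 1}])

```text
t: 6.92
position: [0.5819, 0.2122, 0.13]
eef_rot: [[0.008, 1.0, 0.001], [1.0, -0.008, 0.0], [0.0, 0.001, -1.0]]
ft_force: [1.1, 0.2, 1.9]
gripper_width: -0.0001
grasp_force: 0.8
```

>>> send_rows(rows=[{"dr": [0, 0, 0], "slide": [0, 0, 0.06], "grip": 1}, {"dr": [0, 0, 0], "slide": [0, 0, 0], "grip": 1}])

```text
t: 7.18
position: [0.5819, 0.2122, 0.127]
eef_rot: [[0.008, 1.0, 0.001], [1.0, -0.008, 0.0], [0.0, 0.001, -1.0]]
ft_force: [0.1, -0.5, 3.8]
gripper_width: 0.0007
grasp_force: 1.3
```

>>> send_rows(rows=[{"dr": [0, 0, 0], "slide": [0, 0, 0.06], "grip": 1}, {"dr": [0, 0, 0], "slide": [0, 0, 0], "grip": 1}])

```text
t: 7.42
position: [0.5819, 0.2122, 0.124]
eef_rot: [[0.008, 1.0, 0.001], [1.0, -0.008, 0.0], [0.0, 0.001, -1.0]]
ft_force: [0.4, -0.1, 4.3]
gripper_width: 0.0005
grasp_force: 1.9
```

>>> send_rows(rows=[{"dr": [0, 0, 0], "slide": [0, 0, 0.08], "grip": 1}, {"dr": [0, 0, 0], "slide": [0, 0, 0.08], "grip": 1}, {"dr": [0, 0, 0], "slide": [0, 0, 0.06], "grip": 1}, {"dr": [0, 0, 0], "slide": [0, 0, 0], "grip": 1}])

```text
t: 7.92
position: [0.5819, 0.2122, 0.1134]
eef_rot: [[0.008, 1.0, 0.001], [1.0, -0.008, 0.0], [0.0, 0.001, -1.0]]
ft_force: [-1.1, -0.7, 6.8]
gripper_width: 0.0006
grasp_force: 3.7
```

>>> send_rows(rows=[{"dr": [0, 0, 0], "slide": [0, 0, 0.03], "grip": 1}, {"dr": [0, 0, 0], "slide": [0, 0, 0], "grip": 1}])

```text
t: 8.18
position: [0.5819, 0.2122, 0.1125]
eef_rot: [[0.008, 1.0, 0.001], [1.0, -0.008, 0.0], [0.0, 0.001, -1.0]]
ft_force: [-1.2, -0.3, 8.4]
gripper_width: 0.0007
grasp_force: 4.5
```

>>> send_rows(rows=[{"dr": [0, 0, 0], "slide": [0, 0, 0.03], "grip": 1}, {"dr": [0, 0, 0], "slide": [0, 0, 0], "grip": 1}])

```text
t: 8.43
position: [0.582, 0.2122, 0.1124]
eef_rot: [[0.008, 1.0, 0.002], [1.0, -0.008, -0.0], [-0.0, 0.002, -1.0]]
ft_force: [-3.0, -1.9, 14.9]
gripper_width: 0.0005
grasp_force: 7.6
```

The head is at its stop, with 18 mm of travel and the force jumping to 15 N. Next I release it gently, rise, and go over the brush.

>>> send_rows(rows=[{"dr": [0, 0, 0], "slide": [0, 0, -0.15], "grip": 1}, {"dr": [0, 0, 0], "slide": [0, 0, -0.2], "grip": 1}, {"dr": [0, 0, 0], "slide": [0, 0, -0.4], "grip": 1}, {"dr": [0, 0, 0], "slide": [0, 0, -1], "grip": 1}, {"dr": [0, 0, 0], "slide": [-0.3, 0, -1], "grip": 1}, {"dr": [0, 0, 0], "slide": [-1, 0.05, 0], "grip": -1}, {"dr": [0, 0, 0], "slide": [-1, 0.05, 0], "grip": -1}, {"dr": [0, 0, 0], "slide": [-1, 0.05, 0], "grip": -1}, {"dr": [0, 0, 0], "slide": [-1, 0.05, 0], "grip": -1}, {"dr": [0, 0, 0], "slide": [-1, 0.05, 0], "grip": -1}, {"dr": [0, 0, 0], "slide": [-1, 0.05, 0], "grip": -1}, {"dr": [0, 0, 0], "slide": [-1, 0.05, 0], "grip": -1}])

```text
t: 9.93
position: [0.5951, -0.1548, 0.2461]
eef_rot: [[0.008, 1.0, -0.003], [1.0, -0.008, 0.0], [0.0, -0.003, -1.0]]
ft_force: [0.9, 0.6, 0.6]
gripper_width: 0.0662
grasp_force: 0.0
```

>>> send_rows(rows=[{"dr": [0, 0, 0], "slide": [-1, 0.05, 0], "grip": -1}, {"dr": [0, 0, 0], "slide": [-0.9, 0.05, 0], "grip": -1}, {"dr": [0, 0, 0], "slide": [0, 0, 0], "grip": -1}, {"dr": [0, 0, 0], "slide": [0, 0, 0], "grip": -1}])

```text
t: 10.42
position: [0.5998, -0.247, 0.2462]
eef_rot: [[0.008, 1.0, -0.002], [1.0, -0.008, 0.002], [0.002, -0.002, -1.0]]
ft_force: [0.7, 0.4, 1.1]
gripper_width: 0.0929
grasp_force: 0.0
```

Run:
```python
from h import *
import pickle
np.set_printoptions(precision=4,suppress=True)
w=grab('wrist');s=grab('side');o=ctrl.get_obs();print(o['position'],o['eef_rot'],o['ft_force'],o['gripper_width'])
print(proj(w,[.604,-.252,.2285]),proj(w,[.602,-.249,.231]),proj(w,[.6,-.252,.082]))
c=lambda f,x,y:cv2.resize(f['img'][y:y+75,x:x+100],(400,300),interpolation=cv2.INTER_CUBIC)
cv2.imwrite('pics/p4.png',np.hstack([cv2.resize(w['img'][90:390,120:520],(400,300)),c(s,240,265)]))
pickle.dump(w,open('w4.pkl','wb'))
```

```text
[ 0.6004 -0.2459  0.247 ] [[ 0.0052  1.     -0.0006]
 [ 1.     -0.0052  0.0016]
 [ 0.0016 -0.0006 -1.    ]] [ 0.2657 -0.8275 -0.3777] 0.09255892615309694
(np.float64(323.67795704849783), np.float64(284.8411985922743)) (np.float64(320.047489910771), np.float64(281.4369253003981)) (np.float64(316.6368263668881), np.float64(223.92015523789902))
```

View pics/p4.png

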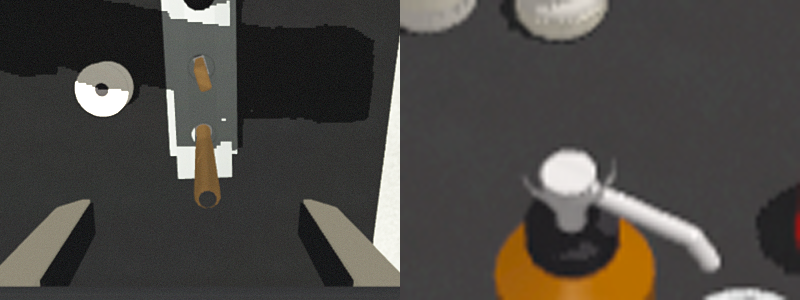

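The wrist view has the brush top at (327,288), within 2 mm of the estimate, so I use (0.6045, -0.252). The head is fully back up. I'll descend with the tips to about z = 0.181, leaving clearance for the gripper's body.

>>> send_rows(rows=[{"dr": [0, 0, 0], "slide": [-0.1, 0.08, 0.3], "grip": -1}, {"dr": [0, 0, 0], "slide": [0, 0, 0.5], "grip": -1}, {"dr": [0, 0, 0], "slide": [0, 0, 0.4], "grip": -1}, {"dr": [0, 0, 0], "slide": [0, 0, 0.3], "grip": -1}, {"dr": [0, 0, 0], "slide": [0, 0, 0.2], "grip": -1}, {"dr": [0, 0, 0], "slide": [0, 0, 0], "grip": -1}])

```text
t: 11.28
position: [0.604, -0.253, 0.1615]
eef_rot: [[0.008, 1.0, -0.001], [1.0, -0.008, 0.0], [0.0, -0.001, -1.0]]
ft_force: [-0.4, -0.6, 1.5]
gripper_width: 0.0928
grasp_force: 0.0
```

>>> send_rows(rows=[{"dr": [0, 0, 0], "slide": [0, 0, 0], "grip": 0}, {"dr": [0, 0, 0], "slide": [0, 0, 0], "grip": 0.5}, {"dr": [0, 0, 0], "slide": [0, 0, 0], "grip": 1}, {"dr": [0, 0, 0], "slide": [0, 0, 0], "grip": 1}, {"dr": [0, 0, 0], "slide": [0, 0, 0], "grip": 1}, {"dr": [0, 0, 0], "slide": [0, 0, 0], "grip": 1}, {"dr": [0, 0, 0], "slide": [0, 0, 0], "grip": 1}])

```text
t: 12.15
position: [0.6043, -0.2532, 0.1622]
eef_rot: [[0.008, 1.0, -0.0], [1.0, -0.008, 0.0], [0.0, -0.0, -1.0]]
ft_force: [0.3, 0.2, 0.5]
gripper_width: 0.0274
grasp_force: 0.0
```

>>> send_rows(rows=[{"dr": [0, 0, 0], "slide": [0, 0, 0], "grip": 1}, {"dr": [0, 0, 0], "slide": [0, 0, 0], "grip": 1}, {"dr": [0, 0, 0], "slide": [0, 0, 0], "grip": 1}, {"dr": [0, 0, 0], "slide": [0, 0, 0], "grip": 1}])

```text
t: 12.65
position: [0.6042, -0.2532, 0.1622]
eef_rot: [[0.008, 1.0, -0.0], [1.0, -0.008, 0.0], [0.0, -0.0, -1.0]]
ft_force: [-0.5, -0.5, 1.1]
gripper_width: 0.0141
grasp_force: 30.0
```

Gripped, with 14 mm opening and 30 N. Now lift, move clear of the stand, then over to the cup.

>>> send_rows(rows=[{"dr": [0, 0, 0], "slide": [0, 0, -0.3], "grip": 1}, {"dr": [0, 0, 0], "slide": [0, 0, -0.7], "grip": 1}, {"dr": [0, 0, 0], "slide": [0, 0, -1], "grip": 1}, {"dr": [0, 0, 0], "slide": [0, 0, -1], "grip": 1}, {"dr": [0, 0, 0], "slide": [0, -0.5, 0], "grip": 1}, {"dr": [0, 0, 0], "slide": [0, -0.8, 0], "grip": 1}, {"dr": [0, 0, 0], "slide": [0.3, -0.7, 0], "grip": 1}, {"dr": [0, 0, 0], "slide": [0.8, -0.2, 0], "grip": 1}, {"dr": [0, 0, 0], "slide": [1, 0, 0], "grip": 1}, {"dr": [0, 0, 0], "slide": [1, 0, 0], "grip": 1}, {"dr": [0, 0, 0], "slide": [1, 0, 0], "grip": 1}, {"dr": [0, 0, 0], "slide": [1, 0, 0], "grip": 1}])

```text
t: 14.15
position: [0.4964, 0.0045, 0.3136]
eef_rot: [[0.008, 1.0, 0.002], [1.0, -0.008, -0.0], [-0.0, 0.002, -1.0]]
ft_force: [0.8, -0.9, -0.2]
gripper_width: 0.0147
grasp_force: 30.0
```

>>> send_rows(rows=[{"dr": [0, 0, 0], "slide": [1, 0, 0], "grip": 1}, {"dr": [0, 0, 0], "slide": [1, 0, 0], "grip": 1}, {"dr": [0, 0, 0], "slide": [1, 0, 0], "grip": 1}, {"dr": [0, 0, 0], "slide": [0.9, 0, 0], "grip": 1}, {"dr": [0, 0, 0], "slide": [0.5, 0, 0], "grip": 1}, {"dr": [0, 0, 0], "slide": [0.2, 0, 0], "grip": 1}, {"dr": [0, 0, 0], "slide": [0, 0, 0], "grip": 1}, {"dr": [0, 0, 0], "slide": [0, 0, 0], "grip": 1}])

```text
t: 15.15
position: [0.4989, 0.2309, 0.3124]
eef_rot: [[0.011, 1.0, 0.0], [1.0, -0.011, -0.001], [-0.001, 0.0, -1.0]]
ft_force: [-0.6, 0.0, -1.3]
gripper_width: 0.0144
grasp_force: 30.0
```

Run:
```python
from h import *
np.set_printoptions(precision=4,suppress=True)
w=grab('wrist');s=grab('side');t=grab('top');o=ctrl.get_obs();print(o['position'],o['ft_force'],o['gripper_width'])
p=o['position'].copy();tip=[p[0],p[1],p[2]-.1562];print(proj(s,tip),proj(w,tip),proj(s,[.499,.232,.088]),proj(w,[.499,.232,.088]))
c=lambda f,x,y,w,h:cv2.resize(f['img'][y:y+h,x:x+w],(400,300),interpolation=cv2.INTER_CUBIC)
cv2.imwrite('pics/p5.png',np.hstack([c(s,240,250,160,120),c(w,120,0,500,375)]))
```

```text
[0.4987 0.2313 0.3124] [ 0.2547  0.4278 -0.1443] 0.01441005014210627
(np.float64(327.82619838454355), np.float64(325.4329866290005)) (np.float64(315.7810559436686), np.float64(219.49780056857503)) (np.float64(326.74726832159615), np.float64(352.51330617960053)) (np.float64(316.0968847919096), np.float64(204.3971057827121))
```

View pics/p5.png

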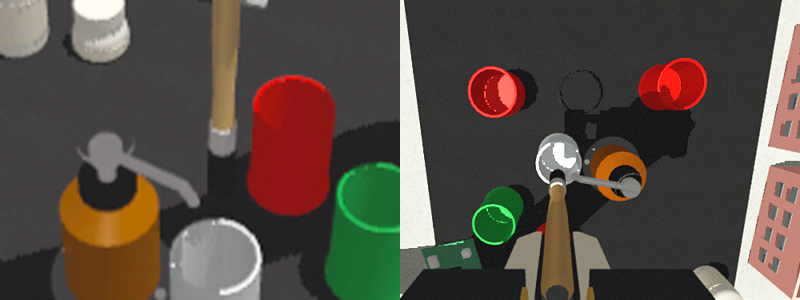

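The brush hangs straight, its tip projecting onto the cup mouth at side pixel (328,327). I move 6 mm outboard from the spout, then descend to just above the floor.

>>> send_rows(rows=[{"dr": [0, 0, 0], "slide": [0.03, -0.12, 0], "grip": 1}, {"dr": [0, 0, 0], "slide": [0, 0, 0.2], "grip": 1}, {"dr": [0, 0, 0], "slide": [0, 0, 0.5], "grip": 1}, {"dr": [0, 0, 0], "slide": [0, 0, 0.6], "grip": 1}, {"dr": [0, 0, 0], "slide": [0, 0, 0.6], "grip": 1}, {"dr": [0, 0, 0], "slide": [0, 0, 0.5], "grip": 1}, {"dr": [0, 0, 0], "slide": [0, 0, 0.3], "grip": 1}, {"dr": [0, 0, 0], "slide": [0, 0, 0.1], "grip": 1}, {"dr": [0, 0, 0], "slide": [0, 0, 0], "grip": 1}])

```text
t: 16.42
position: [0.4925, 0.2345, 0.1726]
eef_rot: [[0.008, 1.0, 0.001], [1.0, -0.008, 0.0], [0.0, 0.001, -1.0]]
ft_force: [0.7, 0.0, -0.5]
gripper_width: 0.0144
grasp_force: 30.0
```

>>> send_rows(rows=[{"dr": [0, 0, 0], "slide": [0, 0, 0.06], "grip": 1}, {"dr": [0, 0, 0], "slide": [0, 0, 0.03], "grip": 1}, {"dr": [0, 0, 0], "slide": [0, 0, 0], "grip": 1}])

```text
t: 16.8
position: [0.4924, 0.2343, 0.168]
eef_rot: [[0.008, 1.0, 0.0], [1.0, -0.008, 0.0], [0.0, 0.0, -1.0]]
ft_force: [0.2, -0.1, -1.2]
gripper_width: 0.0146
grasp_force: 30.0
```

>>> send_rows(rows=[{"dr": [0, 0, 0], "slide": [0, 0, 0.05], "grip": 1}, {"dr": [0, 0, 0], "slide": [0, 0, 0.04], "grip": 1}, {"dr": [0, 0, 0], "slide": [0, 0, 0], "grip": 1}])

```text
t: 17.18
position: [0.4922, 0.2341, 0.1631]
eef_rot: [[0.008, 1.0, -0.0], [1.0, -0.008, -0.0], [-0.0, -0.0, -1.0]]
ft_force: [0.1, -0.1, -1.4]
gripper_width: 0.0142
grasp_force: 30.0
```

>>> send_rows(rows=[{"dr": [0, 0, 0], "slide": [0, 0, 0.02], "grip": 1}, {"dr": [0, 0, 0], "slide": [0, 0, 0], "grip": 1}])

```text
t: 17.42
position: [0.4923, 0.2343, 0.1623]
eef_rot: [[0.008, 1.0, 0.0], [1.0, -0.008, 0.0], [0.0, -0.0, -1.0]]
ft_force: [0.1, 0.1, -0.4]
gripper_width: 0.0148
grasp_force: 30.0
```

>>> send_rows(rows=[{"dr": [0, 0, 0], "slide": [0, 0, 0.02], "grip": 1}, {"dr": [0, 0, 0], "slide": [0, 0, 0], "grip": 1}])

```text
t: 17.68
position: [0.4926, 0.2346, 0.1621]
eef_rot: [[0.008, 1.0, 0.001], [1.0, -0.008, 0.0], [0.0, 0.001, -1.0]]
ft_force: [0.6, -0.7, 5.0]
gripper_width: 0.0141
grasp_force: 30.0
```

>>> send_rows(rows=[{"dr": [0, 0, 0], "slide": [0, 0, 0.02], "grip": 1}, {"dr": [0, 0, 0], "slide": [0, 0, 0], "grip": 1}])

```text
t: 17.92
position: [0.4928, 0.2349, 0.1621]
eef_rot: [[0.008, 1.0, 0.002], [1.0, -0.008, 0.001], [0.001, 0.002, -1.0]]
ft_force: [-1.5, -0.5, 10.3]
gripper_width: 0.0145
grasp_force: 30.0
```

Floor contact is confirmed at z = 0.1621. Now two strokes of about 55 mm.

>>> send_rows(rows=[{"dr": [0, 0, 0], "slide": [0, 0, -0.3], "grip": 1}, {"dr": [0, 0, 0], "slide": [0, 0, -0.5], "grip": 1}, {"dr": [0, 0, 0], "slide": [0, 0, -0.35], "grip": 1}, {"dr": [0, 0, 0], "slide": [0, 0, 0], "grip": 1}, {"dr": [0, 0, 0], "slide": [0, 0, 0], "grip": 1}])

```text
t: 18.55
position: [0.4919, 0.2338, 0.2171]
eef_rot: [[0.008, 1.0, -0.001], [1.0, -0.008, -0.001], [-0.001, -0.001, -1.0]]
ft_force: [0.8, 0.4, -0.9]
gripper_width: 0.0147
grasp_force: 30.0
```

>>> send_rows(rows=[{"dr": [0, 0, 0], "slide": [0, 0, 0.4], "grip": 1}, {"dr": [0, 0, 0], "slide": [0, 0, 0.45], "grip": 1}, {"dr": [0, 0, 0], "slide": [0, 0, 0.2], "grip": 1}, {"dr": [0, 0, 0], "slide": [0, 0, 0.05], "grip": 1}, {"dr": [0, 0, 0], "slide": [0, 0, 0.03], "grip": 1}, {"dr": [0, 0, 0], "slide": [0, 0, 0], "grip": 1}, {"dr": [0, 0, 0], "slide": [0, 0, 0], "grip": 1}])

```text
t: 19.42
position: [0.4924, 0.2345, 0.1621]
eef_rot: [[0.008, 1.0, 0.001], [1.0, -0.008, 0.0], [0.0, 0.001, -1.0]]
ft_force: [-1.4, -0.8, 5.4]
gripper_width: 0.0148
grasp_force: 30.0
```

>>> send_rows(rows=[{"dr": [0, 0, 0], "slide": [0, 0, -0.3], "grip": 1}, {"dr": [0, 0, 0], "slide": [0, 0, -0.5], "grip": 1}, {"dr": [0, 0, 0], "slide": [0, 0, -0.35], "grip": 1}, {"dr": [0, 0, 0], "slide": [0, 0, 0], "grip": 1}, {"dr": [0, 0, 0], "slide": [0, 0, 0], "grip": 1}])

```text
t: 20.05
position: [0.4922, 0.2339, 0.2184]
eef_rot: [[0.008, 1.0, -0.0], [1.0, -0.008, -0.0], [-0.0, -0.0, -1.0]]
ft_force: [-0.8, 0.1, 1.0]
gripper_width: 0.0141
grasp_force: 30.0
```

>>> send_rows(rows=[{"dr": [0, 0, 0], "slide": [0, 0, 0.4], "grip": 1}, {"dr": [0, 0, 0], "slide": [0, 0, 0.45], "grip": 1}, {"dr": [0, 0, 0], "slide": [0, 0, 0.2], "grip": 1}, {"dr": [0, 0, 0], "slide": [0, 0, 0.05], "grip": 1}, {"dr": [0, 0, 0], "slide": [0, 0, 0.04], "grip": 1}, {"dr": [0, 0, 0], "slide": [0, 0, 0], "grip": 1}, {"dr": [0, 0, 0], "slide": [0, 0, 0], "grip": 1}])

```text
t: 20.92
position: [0.4925, 0.2344, 0.1622]
eef_rot: [[0.008, 1.0, 0.001], [1.0, -0.008, 0.0], [0.0, 0.001, -1.0]]
ft_force: [-0.4, -0.2, -0.9]
gripper_width: 0.0144
grasp_force: 30.0
```

>>> send_rows(rows=[{"dr": [0, 0, 0], "slide": [0, 0, 0.01], "grip": 1}, {"dr": [0, 0, 0], "slide": [0, 0, 0.01], "grip": 1}, {"dr": [0, 0, 0], "slide": [0, 0, 0], "grip": 1}])

```text
t: 21.3
position: [0.4928, 0.2347, 0.1621]
eef_rot: [[0.008, 1.0, 0.002], [1.0, -0.008, 0.001], [0.001, 0.002, -1.0]]
ft_force: [-1.5, -0.2, 6.4]
gripper_width: 0.0142
grasp_force: 30.0
```

>>> send_rows(rows=[{"dr": [0, 0, 0], "slide": [0, 0, 0], "grip": 0.66}, {"dr": [0, 0, 0], "slide": [0, 0, 0], "grip": 0.64}, {"dr": [0, 0, 0], "slide": [0, 0, 0], "grip": 0.62}, {"dr": [0, 0, 0], "slide": [0, 0, 0], "grip": 0.6}, {"dr": [0, 0, 0], "slide": [0, 0, 0], "grip": 0.58}, {"dr": [0, 0, 0], "slide": [0, 0, 0], "grip": 0.56}, {"dr": [0, 0, 0], "slide": [0, 0, 0], "grip": 0.54}, {"dr": [0, 0, 0], "slide": [0, 0, 0], "grip": 0.5}, {"dr": [0, 0, 0], "slide": [0, 0, 0], "grip": 0.5}])

```text
t: 22.42
position: [0.4923, 0.2343, 0.1608]
eef_rot: [[0.008, 1.0, 0.0], [1.0, -0.008, 0.0], [0.0, 0.0, -1.0]]
ft_force: [-0.2, -0.0, -0.4]
gripper_width: 0.0235
grasp_force: 0.0
```

Run:
```python
from h import *
w=grab('wrist');s=grab('side')
c=lambda f,x,y,w,h:cv2.resize(f['img'][y:y+h,x:x+w],(400,300),interpolation=cv2.INTER_CUBIC)
cv2.imwrite('pics/p6.png',np.hstack([c(s,240,250,160,120),c(w,120,105,500,375)]))
```

```text
(no output)
```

View pics/p6.png

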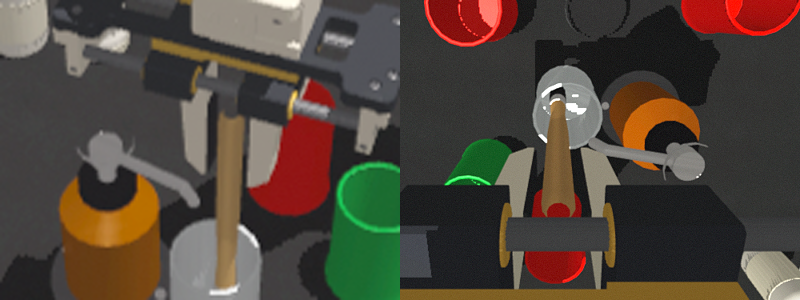

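The brush stands upright and free between the fingers. Open a little more and withdraw straight up.

>>> send_rows(rows=[{"dr": [0, 0, 0], "slide": [0, 0, 0], "grip": 0.3}, {"dr": [0, 0, 0], "slide": [0, 0, 0], "grip": 0.1}, {"dr": [0, 0, 0], "slide": [0, 0, 0], "grip": -0.1}, {"dr": [0, 0, 0], "slide": [0, 0, 0], "grip": -0.1}, {"dr": [0, 0, 0], "slide": [0, 0, -0.2], "grip": -0.1}, {"dr": [0, 0, 0], "slide": [0, 0, -0.3], "grip": -0.1}, {"dr": [0, 0, 0], "slide": [0, 0, -0.5], "grip": -0.1}, {"dr": [0, 0, 0], "slide": [0, 0, -0.7], "grip": -0.1}, {"dr": [0, 0, 0], "slide": [0, 0, -0.7], "grip": -0.1}, {"dr": [0, 0, 0], "slide": [0, 0, -0.5], "grip": -0.1}, {"dr": [0, 0, 0], "slide": [0, 0, 0], "grip": -0.1}, {"dr": [0, 0, 0], "slide": [0, 0, 0], "grip": -0.1}])

```text
t: 24.02
position: [0.4918, 0.2338, 0.3052]
eef_rot: [[0.008, 1.0, -0.001], [1.0, -0.008, -0.001], [-0.001, -0.001, -1.0]]
ft_force: [0.8, -0.3, -0.4]
gripper_width: 0.0513
grasp_force: 0.0
```

Run:
```python
from h import *
w=grab('wrist');s=grab('side');t=grab('top')
c=lambda f,x,y,w,h:cv2.resize(f['img'][y:y+h,x:x+w],(400,300),interpolation=cv2.INTER_CUBIC)
cv2.imwrite('pics/p7.png',np.vstack([np.hstack([c(s,200,220,240,180),c(w,0,0,640,480)]),np.hstack([c(t,0,0,640,480),c(s,0,0,640,480)])]))
```

```text
(no output)
```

View pics/p7.png

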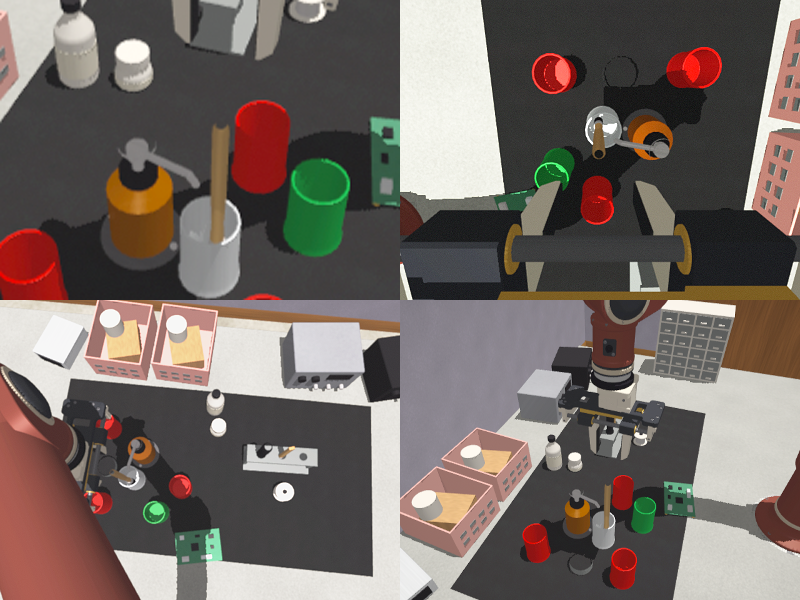

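The brush stands by itself in the upright cup under the spout, the gripper is clear, and everything else is in place. Handing in.

```bash
python3 -c "
from rig import ctrl
print(ctrl.sign_off())"
```

```text
the job is handed in; nothing more can be done
None
```

The job is done and handed in at about 24 s: the dispenser head was pressed to its stop and came back up, the brush was worked up and down in the cup twice, and it now stands by itself on the cup floor.

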